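# Open the sprung clay jar on the craft table

## Robot

A 7-joint arm with a two-finger parallel gripper is mounted at the origin on the work surface. World frame = base frame: x ahead of the robot, y to its left, z up, the work surface at z = 0. Lengths are in m, angles in rad, forces in N, time in s.
With the tool pointing down it reaches from about 0.425 to 0.8 m from the base axis. Payload 8.3 kg.
Tool frame: the origin (TCP) lies midway between the tips of the shut fingers; the grasp point (between the pads) lies 19 mm behind it (r.hold_point_z is the distance from the TCP to the grasp point, in m); z points along the fingers, y is the line along which they close (so a half turn about z gives the same grasp; the last joint's range is limited). The gripper opens to 85 mm and grips with 20 to 120 N. Pads are 22 mm wide; open, the fingers measure 114 mm over their backs; the gripper's body (76 mm by 85 mm) begins 54 mm behind the grasp point. The pads swing forward as they close: fully open they stand 13 mm farther back than shut.
Start: joints at [-1.211, 0.383, 0.016, 1.37, -0.006, 1.388, -0.046], TCP at [0.256, 0.57, 0.207] pointing down, gripper open.
Joint ranges: [-2.95, 2.95], [-0.25, 2.06], [-1.52, 1.56], [0.18, 2.33], [-1.44, 4.58], [0.02, 2.06], [-3.01, 3.01]. Speed limits (rad/s): [2.39, 2.39, 3.01, 3.01, 3.14, 3.14, 3.14].

## Interface

Orientations are given as a unit quaternion [x, y, z, w].
In Python, from plant import r gives the robot as it stands. The module is installed in compiled form; this text tells all that it offers.
- The arm moves only by the tool move_arm, never from a script. Its argument "series" is a list of rows, each a list of 6 numbers: the shift along the world's x, y, z in mm, then the turn, a rotation vector about the world's x, y, z in rad. In form: [[dx, dy, dz, wx, wy, wz], ...]. A call has 1 to 20 rows; each row shifts and turns the commanded pose from where the row before left it; what a row does not reach is not made up. A row lasts 1/10 s, in which the tool goes at most 50 mm and 8.59 degrees, less where a joint would pass 70% of its speed; a pose out of reach is approached as far as the arm can. A call with a gripper value outside its range is refused whole. "grip" is the finger opening in mm, from 0 to 85.4, set as the call begins (left out, the last holds). The fingers move at their own pace and stop on an object; "squeeze" is the grip in N (left out, the last holds). Time passes only in rows, so rows that do not move let the fingers close. It gives the time, the measured TCP pose, the force, the opening and the grip force at its end, in the units of the state.
- r.state(): the state, without advancing time (a new reading comes with each control period).
- r.get_image(name): name is "scene" or "top"; returns a dict with "color" (384x512x3 uint8, blue, green, red), "z_map" (384x512 float32, m along the optical axis (not along the pixel's ray), 0 where there is no reading), "fx", "fy", "cx", "cy" (pixels), "k1" (the pictures are not rectified: a ray, as slopes to the right and down, at radius r is drawn at 1 + k1 r^2 times it, then the intrinsics apply), "position" and "attitude" of the camera in the world. Camera axes: x right, y down, z forward; pixel columns grow to the right and rows downward; lengths in m; the calibration is good to about 2 mm. A picture is of the moment at which its call begins.
- r.sign_off(): hands the job in; it is judged then, once.
Trained networks look in a picture, given as the dict that the camera call returned (one of the last four; its "shot" number tells which), for a name from the list of things; names that differ only in an ending like _2 or _b are one class to them, and where a whole thing is asked for, a point or a joint stands for the part that bears it (a point fixed in the world has none). Each returns a list of dicts, best first, with "p" (0 to 1); they miss things now and then, are a little off and sometimes report something else, mostly with a low value. They report only what shows in the picture. A call takes as long as a camera call. They do not tell look-alikes from the thing itself.
- r.look_for(label, picture): "position" ([x, y, z] in m, in world coordinates, good to about 4 mm: the middle of the surface that is visible of it).
- r.regions_of(label, picture): "pixels" (384x512 bool, what is visible of it).
The state is a dict: "time_s": time; "qpos": joint angles; "qd": joint speeds; "joint_efforts": joint torques, N m; "tcp_pos": TCP position; "ee_rot": TCP orientation; "force": force on the tool from outside, world axes, zero at the start; "ft_torque": the same for the moment, N m; "finger_gap": opening from 0.0 (shut) to 1.0 (fully open); "grip_force": force on a finger pad.
Only numpy, scipy, OpenCV 4.12 (cv2) and the standard library are available. Lean on these libraries where they do the work, as an engineer would, in place of code of your own. Each camera call takes 0.05 s, during which the arm holds its last target. There are 200 camera calls.

## Task

Unscrew the orange cap from the orange-banded clay jar without straining the thread, keeping hold of it as it comes free because a spring pushes it off. Set it down gently, rim down, well inside the edge of the round cork coaster and let go of it; never let it fall or drop, and leave the blue jar and the other things on the table undisturbed.

Things in the scene. Friction and masses are not known exactly. Their poses are not given: they have to be found in the camera images.
- cap_center (a point): centre (half-way up, on the axis) of the orange screw cap of the orange-banded clay jar: round, ribbed, plastic, 52 mm outer diameter, 34 mm high (top 17 mm above this point, lower rim 17 mm below), 45 g, a white bar on its top. z is its upright axis. 10 mm of air lie between its rim and the jar's shoulder
- jar_mouth (a point): mouth of the orange-banded jar: on its axis, in the plane of its neck's top, 150 mm above the table. White jar of 92 mm diameter, orange band, on a square wooden base (120 x 120 x 18 mm) screwed to the table: it cannot move or turn. Shut, the cap's centre lies 8 mm below this point. Under the cap a spring disc pushes up, about 8 N shut and 4 to 6 N as the cap frees; it flings the cap off if nothing holds it
- coaster_top (a point): centre of the top face of the round cork coaster, 100 mm diameter, 14 mm thick, fixed to the table; this point is 14 mm above the table. A cap standing on it has its centre 17 mm above this point.
- blue_cap (a point): centre of the blue cap (52 mm diameter, 34 mm high) of a second, blue-banded jar of the same size, also fixed; stays shut. The two jars may stand either way round.
- cap: the orange cap; origin at the centre of its lower rim, z up. Right-hand thread: turned anticlockwise seen from above it rises 14 mm a turn (2.2 mm per rad) and frees somewhere between 0.5 and 1.15 turns from shut, which differs each time and shows only by feel: once free, the spring pushes up on the hand. Turned 0.8 rad past that without lifting off, it jams on a stop. Stiff (0.2 N m), stays put part-way, 1 mm play, strains at 20 N
- jar: the orange-banded jar with its wooden base and spring disc; origin at the centre of its underside on the table
- blue_jar: the blue-banded jar, fixed; origin under its base
- coaster: the cork coaster; origin under it
- pencil_case: open grey pencil case full of felt pens, 210 x 100 x 34 mm, loose; origin at the centre of its underside
- scissors: black-handled scissors lying flat, about 150 mm long, loose; origin at the centre of its underside
- paint_pot_red: red open paint pot, 60 mm diameter, 45 mm high, loose; origin at the centre of its underside
- paint_pot_green: green open paint pot, 60 mm diameter, 45 mm high, loose; origin at the centre of its underside
- brush_mug: blue mug, 80 mm diameter, 90 mm high, loose; origin at the centre of its underside
- glue_stick: yellow glue stick standing up, 30 mm diameter, 85 mm high, loose; origin at the centre of its underside
- butterfly: blue wooden butterfly with a red body lying flat, 85 x 110 x 12 mm, loose; origin at the centre of its underside
There are look-alikes about, which are no part of the job. Several things have the shape of the coaster; the one meant has the colours described above.

How it is judged:
By the outcome, as a careful person would: the job done as asked, in the order asked, and still so for the second after the job is handed in, with the robot touching nothing.
It also fails if it takes over 70 s, if anything falls off the work surface, if the arm or the gripper's body presses on something with over 40 N, if the wrist force passes 120 N, or if a joint passes its speed limit or range.

## Working session

There is one attempt and no reset: what is moved stays moved. The work goes in short steps, Python scripts to look and compute and a tool call to move; the robot and the scene stay as the last step left them, time stands still between calls to the robot, and variables do not carry over. Pictures are saved under pics/ and viewed, at most 10 in all, crops included, and the job is handed in when it is done.

Besides the shell and the picture viewer there is one more tool, called as name(argument=value, ...), one argument or row to a line, values as JSON. move_arm: Moves the arm, as the interface text tells. Its arguments: {"type":"object","properties":{"series":{"type":"array","items":{"type":"array","items":{"type":"number"}}},"grip":{"type":"number"},"squeeze":{"type":"number"}},"required":["series"]}

```bash
mkdir -p pics
cat > h.py <<'E'
import numpy as np, cv2
from plant import r
from scipy.spatial.transform import Rotation as R
def pts(im):
    # world points for every pixel
    h,w=im["z_map"].shape
    u,v=np.meshgrid(np.arange(w),np.arange(h))
    K=np.array([[im["fx"],0,im["cx"]],[0,im["fy"],im["cy"]],[0,0,1.]])
    p=np.stack([u.ravel(),v.ravel()],1).astype(np.float64)[:,None]
    n=cv2.undistortPoints(p,K,np.array([im["k1"],0,0,0,0.])).reshape(h,w,2)
    z=im["z_map"][...,None]
    c=np.concatenate([n*z,z],2)
    a=np.array(im["attitude"])
    M=a if a.shape==(3,3) else R.from_quat(a).as_matrix()
    return c@M.T+np.array(im["position"])
E
python3 - <<'E'
from h import *
for n in("scene","top"):
    im=r.get_image(n); cv2.imwrite(f"pics/{n}0.png",im["color"])
    print(n,im["position"],im["attitude"])
    for l in("cap_center","coaster_top","blue_cap","jar","blue_jar","coaster","brush_mug","glue_stick"):
        print(l,[(np.round(d["position"],3).tolist(),round(d["p"],2)) for d in r.look_for(l,im)][:4])
print(r.state(),r.hold_point_z)
E
```

```text
scene [1.34578952 0.38075809 1.1031988 ] [ 0.50206328  0.78403353 -0.30645512 -0.19826534]
cap_center [([0.553, -0.198, 0.16], 0.8), ([0.525, 0.184, 0.069], 0.39)]
coaster_top [([0.21, 0.283, 0.015], 0.87), ([0.829, 0.116, 0.012], 0.82), ([0.529, 0.182, 0.064], 0.7), ([0.704, 0.356, 0.052], 0.69)]
blue_cap [([0.529, 0.183, 0.067], 0.73), ([0.576, -0.186, 0.051], 0.58)]
jar [([0.743, -0.03, 0.03], 0.74), ([0.573, -0.184, 0.049], 0.58)]
blue_jar [([0.523, 0.185, 0.073], 0.66)]
coaster [([0.517, 0.026, 0.017], 0.79), ([0.83, 0.116, 0.016], 0.73), ([0.212, 0.284, 0.02], 0.6), ([0.525, 0.185, 0.07], 0.54)]
brush_mug [([0.703, 0.358, 0.052], 0.82)]
glue_stick [([0.553, -0.396, 0.054], 0.54)]
top [0.32502803 0.01478451 1.24254465] [-0.69741753  0.71223437 -0.0604771   0.05170596]
cap_center [([0.525, -0.188, 0.022], 0.64), ([0.541, -0.202, 0.159], 0.6), ([0.515, 0.024, 0.011], 0.55)]
coaster_top [([0.513, 0.025, 0.013], 0.84), ([0.207, 0.283, 0.016], 0.81), ([0.818, 0.116, 0.016], 0.79)]
blue_cap [([0.35, 0.41, 0.018], 0.5)]
jar [([0.523, -0.184, 0.019], 0.96)]
blue_jar [([0.512, 0.024, 0.0
[... 274 characters left out ...]
'qpos': array([-1.21090916,  0.38340446,  0.01641138,  1.37010016, -0.00633515,
        1.38819475, -0.04646616]), 'qd': array([ 0.0007493 , -0.00059709,  0.00017886,  0.00133778,  0.00112871,
       -0.00069439, -0.00100223]), 'joint_efforts': array([-6.54712476e-04, -6.27333140e+01,  8.42187256e-01, -3.72082937e+01,
        1.65996730e-02,  3.00061984e-03,  3.71529597e-05]), 'tcp_pos': array([0.25638265, 0.56997436, 0.20737658]), 'ee_rot': array([ 2.09791850e-01,  9.77746070e-01, -2.04227986e-05, -4.94370861e-05]), 'force': array([ 0.07492636,  0.19102689, -0.44909256]), 'ft_torque': array([-0.00877616, -0.01481806,  0.0142174 ]), 'grip_force': 0.0, 'finger_gap': 0.9986039623976012} 0.0187
```

View pics/scene0.png

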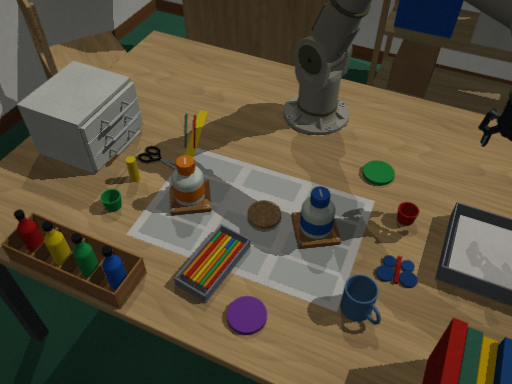

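View pics/top0.png

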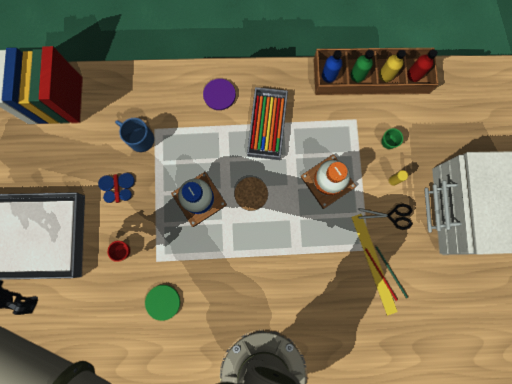

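Orange cap candidates: the orange cap is at scene (186,165) / top (337,172), and the blue cap at scene (320,196) / top (192,190). Disc candidates: cork at scene (264,214) / top (251,192), green at (378,172) / (163,302), purple at (247,314) / (220,95). I choose the orange cap and the cork disc, and will measure both and check them in a crop.

Run:
```python
from h import *
crops=[]
for n in("scene","top"):
    im=r.get_image(n); P=pts(im); hsv=cv2.cvtColor(im["color"],cv2.COLOR_BGR2HSV)
    c=(186,165) if n=="scene" else (337,172); k=(264,214) if n=="scene" else (251,192)
    crops.append(cv2.resize(im["color"][c[1]-45:c[1]+75,c[0]-60:c[0]+100],(640,480))[:, :400])
    box=np.zeros(hsv.shape[:2],bool); box[c[1]-30:c[1]+30,c[0]-30:c[0]+30]=1
    m=box&(hsv[...,0]<18)&(hsv[...,1]>120)&(P[...,2]>.12)
    q=P[m]; top=q[q[:,2]>np.percentile(q[:,2],95)-.004]
    print(n,"cap n",len(q),len(top),"top z",np.median(top[:,2]),"c",(top.max(0)+top.min(0))/2,top.mean(0),"ext",np.ptp(top,axis=0))
    # all points above z=.165 (includes white bar)
    t=P[box&(P[...,2]>.150)]; (x,y),rad=cv2.minEnclosingCircle(t[:,:2].astype(np.float32)); print("all>150",x,y,rad,t[:,2].max())
    box[:]=0; box[k[1]-25:k[1]+25,k[0]-25:k[0]+25]=1
    m=(box&(P[...,2]>.008)&(P[...,2]<.02)&(hsv[...,1]>60)).astype(np.uint8)
    nn,lab,st,_=cv2.connectedComponentsWithStats(m); i=lab[k[1],k[0]]
    q=P[lab==i]; (x,y),rad=cv2.minEnclosingCircle(q[:,:2].astype(np.float32)); print("coaster",x,y,rad,q.mean(0))
    wide=P[(np.abs(P[...,0]-.54)<.15)&(np.abs(P[...,1]+.2)<.12)&(P[...,2]>.06)]
    print("tall near",wide[np.hypot(wide[:,0]-.545,wide[:,1]+.2)>.06][:5])
cv2.imwrite("pics/crop.png",np.hstack(crops))
```

```text
scene cap n 313 130 top z 0.16078093122022247 c [0.93378227 0.07548342 0.63091458] [ 0.55368419 -0.20085332  0.16805062] ext [0.8240145  0.61054933 0.94456845]
all>150 0.9335256814956665 0.08101262897253036 0.5098145008087158 1.1031987991798982
coaster 0.5154622197151184 0.025889834389090538 0.0525275394320488 [0.51698499 0.0255768  0.01417337]
tall near []
top cap n 320 165 top z 0.15914658833783357 c [ 0.44662331 -0.1072405   0.70003943] [ 0.54224149 -0.20420177  0.16600793] ext [0.24319055 0.24405002 1.08501044]
all>150 0.445293128490448 -0.10137899219989777 0.16730540990829468 1.2425446468018608
coaster 0.511928379535675 0.025587422773241997 0.04998507350683212 [0.51145766 0.02590305 0.01294137]
tall near []
```

View pics/crop.png

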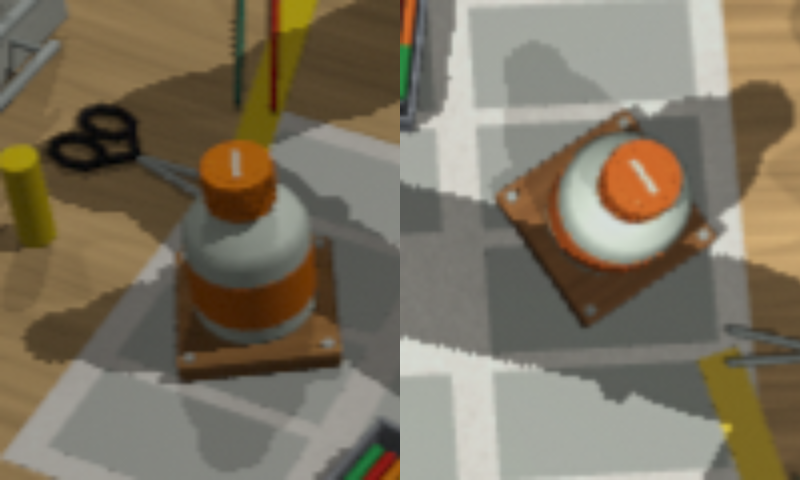

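The crop confirms the orange-banded jar, with the cap at its top and a white bar on it. Next I refit the cap with the missing depth pixels left out.

Run:
```python
from h import *
from scipy.optimize import least_squares
for n in("scene","top"):
    im=r.get_image(n); P=pts(im)
    d=np.hypot(P[...,0]-.546,P[...,1]+.202)<.045
    t=P[d&(P[...,2]>.153)&(P[...,2]<.168)]; (x,y),rad=cv2.minEnclosingCircle(t[:,:2].astype(np.float32)); print(n,"top",x,y,rad,t.mean(0),len(t))
    s=P[d&(P[...,2]>.128)&(P[...,2]<.152)]
    f=least_squares(lambda c:np.hypot(s[:,0]-c[0],s[:,1]-c[1])-.026,[.546,-.202],loss="soft_l1",f_scale=.002); print("side",f.x,len(s))
st=r.state();print(R.from_quat(st["ee_rot"]).as_matrix().round(3))
```

```text
scene top 0.54622483253479 -0.2048397958278656 0.02941429242491722 [ 0.5491015  -0.20437669  0.15940549] 216
side [ 0.54489272 -0.2071158 ] 109
top top 0.5442836880683899 -0.20419548451900482 0.02593737095594406 [ 0.54395233 -0.20373587  0.15832162] 291
side [ 0.54497459 -0.20493868] 50
[[-0.912  0.41  -0.   ]
 [ 0.41   0.912 -0.   ]
 [ 0.    -0.    -1.   ]]
```

move_arm(
  series=[
    [7,-19,0,0,0,-0.08],
    [14,-37,0,0,0,-0.14],
    [14,-37,0,0,0,-0.14],
    [15,-40,0,0,0,-0.14],
    [15,-40,0,0,0,-0.14],
    [15,-40,0,0,0,-0.14],
    [15,-40,0,0,0,-0.14],
    [15,-40,0,0,0,-0.14],
    [15,-40,0,0,0,-0.14],
    [15,-40,0,0,0,-0.14],
    [15,-40,0,0,0,-0.14],
    [15,-40,0,0,0,-0.14],
    [15,-40,0,0,0,-0.14],
    [15,-40,0,0,0,-0.14],
    [15,-40,0,0,0,-0.14],
    [15,-40,0,0,0,-0.14],
    [15,-40,0,0,0,-0.14],
    [15,-40,0,0,0,-0.14],
    [15,-40,0,0,0,-0.14],
    [14,-39,0,0,0,-0.14],
  ],
  grip=85,
)

```text
time_s: 3.1
tcp_pos: [0.5461, -0.2035, 0.2076]
ee_rot: [1.0, -0.013, 0.0, -0.0]
force: [0.1, -0.6, 0.4]
finger_gap: 0.995
grip_force: 0.0
```

```bash
cat > s.py <<'E'
from h import *
s=r.state(); M=R.from_quat(s["ee_rot"]).as_matrix()
print(s["time_s"],s["tcp_pos"].round(4),"q",s["qpos"].round(2),"yaw",np.arctan2(M[1,1],M[0,1]).round(3),"tilt",M[:2,2].round(3),"F",s["force"].round(1),s["ft_torque"].round(2),s["finger_gap"],s["grip_force"])
E
python3 s.py
```

```text
3.1 [ 0.5461 -0.2035  0.2076] q [-0.33  0.37  0.84  1.52 -0.28  1.37 -1.07] yaw -1.597 tilt [0.001 0.   ] F [ 0.1 -0.6  0.4] [ 0.04 -0.05 -0.02] 0.9954602334639983 0.0
```

move_arm(
  series=[
    [-1,-1,0,0,0,-0.14],
    [0,0,0,0,0,-0.14],
    [0,0,-5,0,0,-0.14],
    [0,0,-5,0,0,-0.14],
    [0,0,-5,0,0,-0.14],
    [0,0,-5,0,0,-0.14],
    [0,0,0,0,0,-0.14],
    [0,0,0,0,0,-0.14],
    [0,0,0,0,0,-0.14],
    [0,0,0,0,0,-0.14],
    [0,0,0,0,0,-0.14],
    [0,0,0,0,0,-0.14],
    [0,0,0,0,0,0],
  ],
)

```text
time_s: 4.4
tcp_pos: [0.5445, -0.2027, 0.1872]
ee_rot: [-0.659, 0.752, -0.0, -0.0]
force: [-0.0, 0.4, -0.5]
finger_gap: 0.993
grip_force: 0.0
```

```bash
python3 s.py
```

```text
4.4 [ 0.5445 -0.2027  0.1872] q [-0.54  0.53  1.2   1.56 -0.49  1.39 -2.57] yaw 3.009 tilt [-0. -0.] F [-0.   0.4 -0.5] [-0.06 -0.04 -0.04] 0.9926237731037498 0.0
```

move_arm(
  series=[
    [0,-2,-8,0,0,0],
    [0,0,-12,0,0,0],
    [0,0,-12,0,0,0],
    [0,0,-12,0,0,0],
    [0,0,-10,0,0,0],
    [0,0,-6,0,0,0],
    [0,0,0,0,0,0],
    [0,0,0,0,0,0],
  ],
)

```text
time_s: 5.2
tcp_pos: [0.5445, -0.2052, 0.1275]
ee_rot: [-0.66, 0.752, -0.0, -0.0]
force: [0.4, 0.7, 0.6]
finger_gap: 0.997
grip_force: 0.0
```

Run:
```python
import s
from h import *
im=r.get_image("scene"); cv2.imwrite("pics/g.png",cv2.resize(im["color"][100:240,110:280],(680,560)))
```

```text
5.2 [ 0.5445 -0.2052  0.1275] q [-0.51  0.57  1.15  1.64 -0.54  1.28 -2.53] yaw 3.011 tilt [ 0. -0.] F [0.4 0.7 0.6] [-0.04 -0.05  0.02] 0.9967899646997519 0.0
```

View pics/g.png

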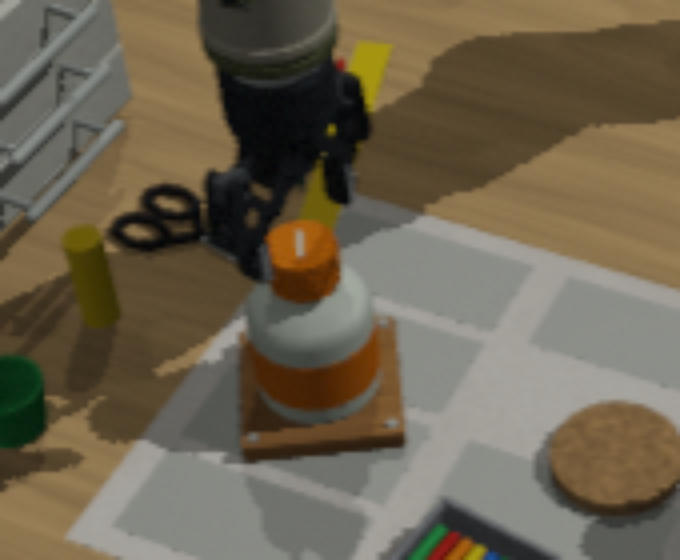

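The gripper straddles the cap: one finger at its near left, crop (255,260), the other behind it at right, crop (342,190). The view is oblique, so I check the fingers in depth before closing.

Run:
```python
from h import *
for n in("scene","top"):
    im=r.get_image(n); P=pts(im)
    ok=(im["z_map"]>0)&(im["color"].max(2)<75)&(np.abs(P[...,0]-.545)<.09)&(np.abs(P[...,1]+.205)<.09)
    for a,b in((.125,.14),(.14,.155),(.155,.17),(.17,.19)):
        q=P[ok&(P[...,2]>a)&(P[...,2]<b)]
        for sgn in(-1,1):
            g=q[(q[:,0]-.545)*sgn>0]
            if len(g): print(n,a,sgn,len(g),np.percentile(g[:,:2],[5,50,95],axis=0).round(3).tolist())
```

```text
scene 0.125 1 33 [[0.561, -0.216], [0.569, -0.2], [0.571, -0.189]]
scene 0.14 1 25 [[0.566, -0.214], [0.569, -0.2], [0.572, -0.191]]
scene 0.155 -1 8 [[0.501, -0.207], [0.502, -0.201], [0.503, -0.194]]
scene 0.155 1 5 [[0.571, -0.21], [0.589, -0.207], [0.592, -0.2]]
scene 0.17 -1 36 [[0.498, -0.208], [0.502, -0.197], [0.505, -0.188]]
scene 0.17 1 38 [[0.588, -0.22], [0.597, -0.207], [0.601, -0.202]]
```

move_arm(
  series=[
    [0,0,0,0,0,0],
    [0,0,0,0,0,0],
    [0,0,0,0,0,0],
    [0,0,0,0,0,0],
    [0,0,0,0,0,0],
    [0,0,0,0,0,0],
    [0,0,0,0,0,0],
    [0,0,0,0,0,0],
  ],
  grip=40,
  squeeze=50,
)

```text
time_s: 6.15
tcp_pos: [0.5449, -0.2051, 0.1282]
ee_rot: [-0.66, 0.752, -0.0, 0.0]
force: [0.0, 0.5, 6.7]
finger_gap: 0.583
grip_force: 50.7
```

```bash
python3 s.py
```

```text
6.15 [ 0.5449 -0.2051  0.1282] q [-0.51  0.57  1.15  1.64 -0.54  1.28 -2.53] yaw 3.011 tilt [ 0.001 -0.   ] F [0.  0.5 6.7] [0.22 0.16 0.04] 0.5825479219158735 50.67937854677439
```

move_arm(
  series=[
    [0,0,0.7,0,0,0],
    [0,0,0.1,0,0,0.05],
    [0,0,0.22,0,0,0.1],
    [0,0,0.31,0,0,0.14],
    [0,0,0.31,0,0,0.14],
    [0,0,0.31,0,0,0.14],
    [0,0,0.31,0,0,0.14],
    [0,0,0,0,0,0],
  ],
)

```text
time_s: 6.95
tcp_pos: [0.5444, -0.2054, 0.13]
ee_rot: [0.88, -0.475, 0.0, -0.0]
force: [-0.2, -1.2, 1.2]
finger_gap: 0.579
grip_force: 52.3
```

```bash
python3 s.py
```

```text
6.95 [ 0.5444 -0.2054  0.13  ] q [-0.42  0.49  0.99  1.64 -0.43  1.25 -1.91] yaw -2.56 tilt [0.001 0.   ] F [-0.2 -1.2  1.2] [-0.18 -0.05  0.11] 0.5789911748110366 52.28521836921573
```

move_arm(
  series=[
    [0,0,0.31,0,0,0.14],
    [0,0,0.31,0,0,0.14],
    [0,0,0.31,0,0,0.14],
    [0,0,0.31,0,0,0.14],
    [0,0,0.31,0,0,0.14],
    [0,0,0.31,0,0,0.14],
    [0,0,0.31,0,0,0.14],
    [0,0,0.31,0,0,0.14],
    [0,0,0.31,0,0,0.14],
    [0,0,0.31,0,0,0.14],
    [0,0,0.31,0,0,0.14],
    [0,0,0.31,0,0,0.14],
    [0,0,0.31,0,0,0.14],
    [0,0,0.31,0,0,0.14],
    [0,0,0,0,0,0],
  ],
)

```text
time_s: 8.45
tcp_pos: [0.5445, -0.2055, 0.1342]
ee_rot: [0.885, 0.465, 0.0, 0.0]
force: [1.2, -0.7, 2.5]
finger_gap: 0.579
grip_force: 52.3
```

```bash
python3 s.py
```

```text
8.45 [ 0.5445 -0.2055  0.1342] q [-0.14  0.37  0.58  1.62 -0.21  1.21 -0.13] yaw -0.604 tilt [ 0.001 -0.   ] F [ 1.2 -0.7  2.5] [-0.22 -0.15  0.07] 0.5793239263848721 52.34672056976706
```

move_arm(
  series=[
    [0,0,0.31,0,0,0.14],
    [0,0,0.31,0,0,0.14],
    [0,0,0.31,0,0,0.14],
    [0,0,0.31,0,0,0.14],
    [0,0,0,0,0,0],
    [0,0,0,0,0,0],
  ],
)

```text
time_s: 9.05
tcp_pos: [0.5446, -0.2058, 0.1354]
ee_rot: [0.725, 0.689, -0.0, 0.0]
force: [1.2, -2.9, 1.6]
finger_gap: 0.574
grip_force: 52.4
```

Run:
```python
import s
from h import *
im=r.get_image("top"); print(r.state()["force"]); cv2.imwrite("pics/t1.png",cv2.resize(im["color"][130:230,280:400],(600,500)))
im=r.get_image("scene"); cv2.imwrite("pics/t2.png",cv2.resize(im["color"][120:220,130:250],(600,500)))
print(r.state()["force"])
```

```text
9.05 [ 0.5446 -0.2058  0.1354] q [-0.07  0.36  0.48  1.62 -0.17  1.21  0.4 ] yaw -0.05 tilt [ 0.001 -0.001] F [ 1.2 -2.9  1.6] [-0.69 -0.38  0.07] 0.574095346216485 52.352650626562536
[ 1.18626484 -3.40205159  2.98159015]
[ 1.30586662 -4.14306554  2.42007872]
```

View pics/t2.png

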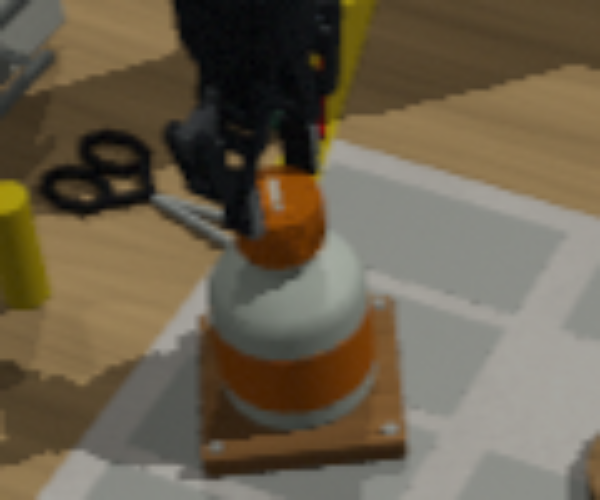

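The cap sits in the fingers and its white bar, crop (275,195), is about half a turn on, so it turns with the hand. There is a small side load to relieve, and I lift slightly to feel whether it is free.

move_arm(
  series=[
    [0,-0.4,0.2,0,0,0],
    [0,0,0.2,0,0,0],
    [0,0,0,0,0,0],
  ],
)

```text
time_s: 9.45
tcp_pos: [0.5446, -0.2057, 0.1355]
ee_rot: [0.722, 0.692, -0.0, 0.0]
force: [2.7, -3.9, 0.2]
finger_gap: 0.578
grip_force: 52.1
```

```bash
python3 s.py
```

```text
9.45 [ 0.5446 -0.2057  0.1355] q [-0.07  0.36  0.48  1.62 -0.17  1.21  0.4 ] yaw -0.044 tilt [ 0. -0.] F [ 2.7 -3.9  0.2] [-0.93 -0.78 -0.02] 0.5781430557928232 52.05657751299441
```

move_arm(
  series=[
    [0,0,0.31,0,0,0.14],
    [0,0,0.31,0,0,0.14],
    [0,0,0.31,0,0,0.14],
    [0,0,0,0,0,0],
  ],
)

```text
time_s: 9.85
tcp_pos: [0.5446, -0.2057, 0.1365]
ee_rot: [0.56, 0.828, -0.0, 0.0]
force: [3.1, -4.4, 0.0]
finger_gap: 0.575
grip_force: 52.1
```

```bash
python3 s.py
```

```text
9.85 [ 0.5446 -0.2057  0.1365] q [-0.01  0.35  0.41  1.61 -0.14  1.21  0.8 ] yaw 0.382 tilt [ 0. -0.] F [ 3.1 -4.4  0. ] [-0.76 -0.85  0.06] 0.5750578297658174 52.128826905973256
```

move_arm(
  series=[
    [0.1,-0.1,0.31,0,0,0.14],
    [0.1,-0.1,0.31,0,0,0.14],
    [0,0,0.31,0,0,0.14],
    [0,0,0,0,0,0],
  ],
)

```text
time_s: 10.25
tcp_pos: [0.5448, -0.2056, 0.1375]
ee_rot: [0.376, 0.927, 0.0, 0.0]
force: [2.4, -3.2, -0.0]
finger_gap: 0.579
grip_force: 52.3
```

```bash
python3 s.py
```

```text
10.25 [ 0.5448 -0.2056  0.1375] q [ 0.04  0.34  0.34  1.61 -0.12  1.21  1.2 ] yaw 0.799 tilt [0. 0.] F [ 2.4 -3.2 -0. ] [-0.56 -0.68  0.1 ] 0.5787039120826558 52.25240467116237
```

move_arm(
  series=[
    [0.1,-0.1,0.31,0,0,0.14],
    [0,0,0.31,0,0,0.14],
    [0,0,0.31,0,0,0.14],
    [0,0,0,0,0,0],
  ],
)

```text
time_s: 10.65
tcp_pos: [0.5448, -0.2056, 0.1383]
ee_rot: [0.177, 0.984, 0.0, 0.0]
force: [3.4, -2.1, 0.7]
finger_gap: 0.575
grip_force: 52.2
```

```bash
python3 s.py
```

```text
10.65 [ 0.5448 -0.2056  0.1383] q [ 0.09  0.34  0.27  1.6  -0.1   1.21  1.6 ] yaw 1.216 tilt [0. 0.] F [ 3.4 -2.1  0.7] [-0.46 -0.66  0.05] 0.5754565763715105 52.23366550169885
```

move_arm(
  series=[
    [0.1,0,0.31,0,0,0.14],
    [0,0,0.31,0,0,0.14],
    [0,0,0.31,0,0,0.14],
    [0,0,0,0,0,0],
  ],
)

```text
time_s: 11.05
tcp_pos: [0.5449, -0.2056, 0.1393]
ee_rot: [-0.031, 1.0, 0.0, 0.0]
force: [3.0, -2.8, 1.4]
finger_gap: 0.578
grip_force: 52.3
```

```bash
python3 s.py
```

```text
11.05 [ 0.5449 -0.2056  0.1393] q [ 0.14  0.33  0.21  1.6  -0.07  1.22  2.  ] yaw 1.634 tilt [0. 0.] F [ 3.  -2.8  1.4] [-0.51 -0.66  0.1 ] 0.5782156200194835 52.26196977077052
```

move_arm(
  series=[
    [0.1,-0.1,0.31,0,0,0.14],
    [0,0,0.31,0,0,0.14],
    [0,0,0.31,0,0,0.14],
    [0,0,0,0,0,0],
  ],
)

```text
time_s: 11.45
tcp_pos: [0.5449, -0.2055, 0.1402]
ee_rot: [-0.239, 0.971, 0.0, -0.0]
force: [2.9, -1.9, 0.7]
finger_gap: 0.575
grip_force: 52.3
```

```bash
python3 s.py
```

```text
11.45 [ 0.5449 -0.2055  0.1402] q [ 0.19  0.33  0.14  1.6  -0.05  1.22  2.4 ] yaw 2.053 tilt [-0.  0.] F [ 2.9 -1.9  0.7] [-0.32 -0.55  0.03] 0.5748415126651684 52.305843913927674
```

move_arm(
  series=[
    [0.1,0,0.31,0,0,0.14],
    [0,0,0.31,0,0,0.14],
    [0,0,0.31,0,0,0.14],
    [0,0,0,0,0,0],
  ],
)

```text
time_s: 11.85
tcp_pos: [0.5448, -0.2053, 0.1414]
ee_rot: [-0.435, 0.9, 0.0, 0.0]
force: [0.3, -0.2, 4.6]
finger_gap: 0.574
grip_force: 52.6
```

```bash
python3 s.py
```

```text
11.85 [ 0.5448 -0.2053  0.1414] q [ 0.24  0.33  0.08  1.59 -0.03  1.22  2.8 ] yaw 2.472 tilt [-0.     0.001] F [ 0.3 -0.2  4.6] [-0.04 -0.04 -0.02] 0.5739379935243542 52.59588342625648
```

Freed: upward force is 4.6 N, and the side loads and torque have gone. I confirm with a small lift.

move_arm(
  series=[
    [0,0,0.4,0,0,0],
    [0,0,0.4,0,0,0],
    [0,0,0.2,0,0,0],
  ],
)

```text
time_s: 12.15
tcp_pos: [0.5449, -0.2053, 0.1421]
ee_rot: [-0.437, 0.9, 0.0, -0.0]
force: [-0.4, 0.7, 3.6]
finger_gap: 0.584
grip_force: 52.6
```

```bash
python3 s.py
```

```text
12.15 [ 0.5449 -0.2053  0.1421] q [ 0.24  0.33  0.08  1.59 -0.03  1.22  2.8 ] yaw 2.475 tilt [-0.  0.] F [-0.4  0.7  3.6] [0.19 0.03 0.03] 0.583587088844858 52.55964919924736
```

move_arm(
  series=[
    [0,0,1,0,0,0],
    [0,0,2,0,0,0],
    [0,0,3,0,0,0],
    [0,0,5,0,0,0],
    [0,0,8,0,0,0],
    [0,0,10,0,0,0],
    [0,0,10,0,0,0],
    [0,0,8,0,0,0],
    [0,0,3,0,0,0],
    [0,0,0,0,0,0],
  ],
)

```text
time_s: 13.15
tcp_pos: [0.5453, -0.206, 0.1929]
ee_rot: [-0.438, 0.899, -0.0, 0.0]
force: [-0.2, -0.1, 0.3]
finger_gap: 0.578
grip_force: 52.1
```

```bash
python3 s.py
```

```text
13.15 [ 0.5453 -0.206   0.1929] q [ 0.24  0.3   0.08  1.52 -0.02  1.33  2.8 ] yaw 2.478 tilt [ 0.001 -0.   ] F [-0.2 -0.1  0.3] [ 0.02 -0.01 -0.01] 0.5777794282733222 52.070847186259925
```

move_arm(
  series=[
    [0,4,0,0,0,-0.06],
    [-1,8,0,0,0,-0.1],
    [-2,12,0,0,0,-0.12],
    [-2,14,0,0,0,-0.13],
    [-2,14,0,0,0,-0.13],
    [-2,14,0,0,0,-0.13],
    [-2,14,0,0,0,-0.13],
    [-2,14,0,0,0,-0.13],
    [-2,14,0,0,0,-0.13],
    [-2,14,0,0,0,-0.13],
    [-2,14,0,0,0,-0.13],
    [-2,14,0,0,0,-0.13],
    [-2,14,0,0,0,-0.13],
    [-2,14,0,0,0,-0.13],
    [-2,14,0,0,0,-0.13],
    [-2,14,0,0,0,-0.13],
    [-2,12,0,0,0,-0.12],
    [-1,8,0,0,0,-0.1],
    [0,5,0,0,0,-0.06],
    [0,0,0,0,0,0],
  ],
)

```text
time_s: 15.15
tcp_pos: [0.5126, 0.0262, 0.1917]
ee_rot: [0.622, 0.783, -0.0, -0.0]
force: [0.3, -0.5, -0.9]
finger_gap: 0.576
grip_force: 52.1
```

Run:
```python
import s
from h import *
tc=r.state()["tcp_pos"]
for n in("scene","top"):
    im=r.get_image(n); P=pts(im); hsv=cv2.cvtColor(im["color"],cv2.COLOR_BGR2HSV)
    q=P[(hsv[...,0]<16)&(hsv[...,1]>150)&(im["z_map"]>0)&(np.hypot(P[...,0]-tc[0],P[...,1]-tc[1])<.05)&(P[...,2]>.15)]
    if len(q): print(n,len(q),np.percentile(q,[2,50,98],axis=0).round(4).tolist())
    if n=="scene": cv2.imwrite("pics/t3.png",cv2.resize(im["color"][130:250,190:340],(750,600)))
```

```text
15.15 [0.5126 0.0262 0.1917] q [-0.25  0.15  0.15  1.7  -0.02  1.29  0.14] yaw 0.229 tilt [-0.001  0.   ] F [ 0.3 -0.5 -0.9] [ 0.   -0.03  0.03] 0.5756481593285705 52.07167466869578
scene 195 [[0.4905, 0.0103, 0.1934], [0.5267, 0.0392, 0.213], [0.5442, 0.0516, 0.2282]]
top 4 [[0.5533, 0.0037, 0.5946], [0.5542, 0.0076, 0.5961], [0.5548, 0.0115, 0.5986]]
```

View pics/t3.png

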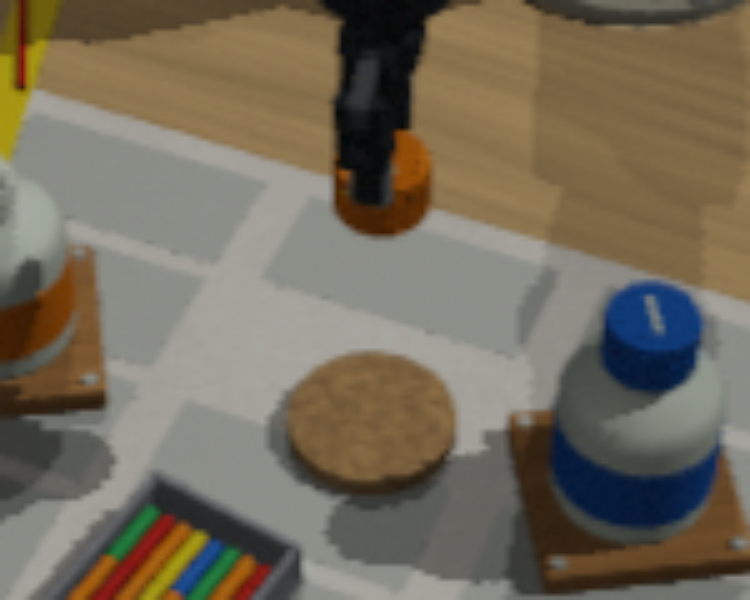

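The cap is upright in the fingers at crop (383,185), above the cork coaster at crop (372,420). Now I lower it.

move_arm(
  series=[
    [0,0,-5,0,0,0],
    [0,0,-10,0,0,0],
    [0,0,-14,0,0,0],
    [0,0,-14,0,0,0],
    [0,0,-14,0,0,0],
    [0,0,-14,0,0,0],
    [0,0,-14,0,0,0],
    [0,0,-14,0,0,0],
    [0,0,-14,0,0,0],
    [0,0,-14,0,0,0],
    [0,0,-12,0,0,0],
    [0,0,-10,0,0,0],
    [0,0,-8,0,0,0],
    [0,0,-5,0,0,0],
    [0,0,-3,0,0,0],
    [0,0,-1,0,0,0],
    [0,0,0,0,0,0],
  ],
)

```text
time_s: 16.95
tcp_pos: [0.5132, 0.0252, 0.0264]
ee_rot: [0.622, 0.783, 0.0, 0.0]
force: [-0.1, 0.9, -0.4]
finger_gap: 0.583
grip_force: 52.1
```

```bash
python3 s.py
```

```text
16.95 [0.5132 0.0252 0.0264] q [-0.23  0.32  0.14  1.9  -0.05  0.93  0.16] yaw 0.228 tilt [0. 0.] F [-0.1  0.9 -0.4] [-0.03 -0.04 -0.02] 0.5833969345236496 52.07212201086804
```

move_arm(
  series=[
    [0,0,-1,0,0,0],
    [0,0,-1,0,0,0],
    [0,0,-1,0,0,0],
    [0,0,-1,0,0,0],
    [0,0,-1,0,0,0],
    [0,0,-1,0,0,0],
    [0,0,-0.5,0,0,0],
    [0,0,-0.5,0,0,0],
    [0,0,0,0,0,0],
  ],
)

```text
time_s: 17.85
tcp_pos: [0.513, 0.0251, 0.0191]
ee_rot: [0.622, 0.783, -0.0, -0.0]
force: [-0.6, 0.3, 0.2]
finger_gap: 0.575
grip_force: 52.1
```

```bash
python3 s.py
```

```text
17.85 [0.513  0.0251 0.0191] q [-0.23  0.33  0.14  1.9  -0.06  0.91  0.16] yaw 0.228 tilt [-0.  0.] F [-0.6  0.3  0.2] [-0.01 -0.05  0.04] 0.5750531500674065 52.072381312027574
```

move_arm(
  series=[
    [0,0,-0.5,0,0,0],
    [0,0,-0.5,0,0,0],
    [0,0,-0.5,0,0,0],
    [0,0,-0.5,0,0,0],
    [0,0,0,0,0,0],
  ],
)

```text
time_s: 18.35
tcp_pos: [0.5129, 0.0252, 0.0171]
ee_rot: [0.622, 0.783, -0.0, -0.0]
force: [0.3, 0.9, 0.1]
finger_gap: 0.577
grip_force: 52.1
```

```bash
python3 s.py
```

```text
18.35 [0.5129 0.0252 0.0171] q [-0.23  0.33  0.14  1.9  -0.06  0.91  0.17] yaw 0.228 tilt [-0.  0.] F [0.3 0.9 0.1] [ 0.02  0.   -0.02] 0.5770678100231815 52.07221938762814
```

move_arm(
  series=[
    [0,0,-0.5,0,0,0],
    [0,0,-0.5,0,0,0],
    [0,0,0,0,0,0],
  ],
)

```text
time_s: 18.65
tcp_pos: [0.5131, 0.0252, 0.0168]
ee_rot: [0.622, 0.783, 0.0, -0.0]
force: [-3.2, -0.6, 7.8]
finger_gap: 0.578
grip_force: 53.0
```

```bash
python3 s.py
```

```text
18.65 [0.5131 0.0252 0.0168] q [-0.23  0.33  0.14  1.9  -0.06  0.91  0.17] yaw 0.228 tilt [0. 0.] F [-3.2 -0.6  7.8] [-0.07  0.83  0.03] 0.577564673125877 52.96149326255545
```

Contact at the expected height with 7.8 N. I ease off a little and open.

move_arm(
  series=[
    [0,0,0.4,0,0,0],
    [0,0,0,0,0,0],
  ],
  squeeze=20,
)

```text
time_s: 18.85
tcp_pos: [0.5131, 0.0252, 0.0169]
ee_rot: [0.622, 0.783, 0.0, 0.0]
force: [-2.0, -0.7, 4.7]
finger_gap: 0.577
grip_force: 52.7
```

move_arm(
  series=[
    [0,0,0,0,0,0],
    [0,0,0,0,0,0],
    [0,0,0,0,0,0],
    [0,0,0,0,0,0],
    [0,0,0,0,0,0],
    [0,0,0,0,0,0],
    [0,0,0,0,0,0],
    [0,0,0,0,0,0],
  ],
  grip=80,
)

```text
time_s: 19.65
tcp_pos: [0.513, 0.0252, 0.0166]
ee_rot: [0.622, 0.783, 0.0, -0.0]
force: [0.9, -0.2, -0.3]
finger_gap: 0.94
grip_force: 0.0
```

move_arm(
  series=[
    [0,0,2,0,0,0],
    [0,0,4,0,0,0],
    [0,0,8,0,0,0],
    [0,0,15,0,0,0],
    [0,0,20,0,0,0],
    [0,0,25,0,0,0],
    [0,0,30,0,0,0],
    [0,0,30,0,0,0],
    [0,0,20,0,0,0],
    [0,0,5,0,0,0],
    [0,0,0,0,0,0],
  ],
)

```text
time_s: 20.75
tcp_pos: [0.5134, 0.0252, 0.1765]
ee_rot: [0.622, 0.783, 0.001, 0.001]
force: [-0.9, -0.2, -0.3]
finger_gap: 0.937
grip_force: 0.0
```

Run:
```python
import s
from h import *
im=r.get_image("scene"); P=pts(im); hsv=cv2.cvtColor(im["color"],cv2.COLOR_BGR2HSV)
q=P[(hsv[...,0]<16)&(hsv[...,1]>150)&(im["z_map"]>0)&(np.hypot(P[...,0]-.513,P[...,1]-.0255)<.06)&(P[...,2]>.02)&(P[...,2]<.08)]
t=q[q[:,2]>np.percentile(q[:,2],98)-.005]; print(len(t),np.percentile(q[:,2],98),cv2.minEnclosingCircle(t[:,:2].astype(np.float32)))
cv2.imwrite("pics/end.png",im["color"])
```

```text
20.75 [0.5134 0.0252 0.1765] q [-0.25  0.16  0.15  1.73 -0.03  1.26  0.14] yaw 0.228 tilt [0.002 0.   ] F [-0.9 -0.2 -0.3] [-0.04  0.05  0.01] 0.9373484535795371 0.0
40 0.05164315394515444 ((0.5164840817451477, 0.02727026864886284), 0.025367291644215584)
```

View pics/end.png

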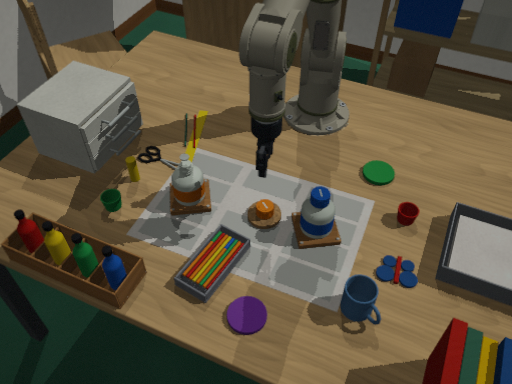

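The cap stands rim down at the centre of the cork coaster, at (264,210). The jar is open at (186,170) and everything else is where it was.

```bash
python3 -c "
from plant import r
print(r.sign_off())"
```

```text
the job is handed in; nothing more can be done
None
```

The orange cap is unscrewed and standing rim down, a few millimetres from the centre of the cork coaster, with the gripper clear of it; the final picture shows nothing else moved, and I handed the job in at about 21 s (no verdict was returned).

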